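Plant the drying post in its hidden socket

ROBOT

A 6-joint arm with a two-finger parallel gripper is mounted at the origin on a cart in front of the work surface, level with it; the furniture and walls round the work are solid. World frame = base frame: x ahead of the robot, y to its left, z up, the work surface at z = 0. Lengths are in m, angles in rad, forces in N, time in s.
With the tool pointing down it reaches from about 0.3 to 0.75 m from the base axis. Payload 8.5 kg.
Tool frame: the origin (TCP) lies midway between the tips of the shut fingers; the grasp point (between the pads) lies 19 mm behind it; z points along the fingers, y is the line along which they close (so a half turn about z gives the same grasp; the last joint's range is limited). The gripper opens to 88 mm and grips with 3 to 60 N. Pads are 18 mm wide; open, the fingers measure 123 mm over their backs; the gripper's body (75 mm by 187 mm) begins 45 mm behind the grasp point.
Start: joints at [-1.55, 0.381, 1.297, -0, 1.464, -0.215], TCP at [0.128, -0.535, 0.239] pointing down, gripper open.
Joint ranges: [-3.11, 3.11], [-0.89, 2.33], [0.22, 2.48], [-1.42, 4.56], [0.17, 2.85], [-2.88, 2.88]. Speed limits (rad/s): [2.39, 2.39, 3.14, 3.14, 3.14, 3.14].

INTERFACE

Orientations are given as a unit quaternion [w, x, y, z].
In Python, from plant import env, cams, ticket gives the robot as it stands. The module is installed in compiled form; this text tells all that it offers.
- The arm moves only by the tool move_arm, never from a script. Its argument "moves" is a list that holds one entry, the list of rows, each a list of 5 numbers: the gripper command: -1 is shut, 1 is fully open, values between are in proportion, then the shift along the tool's x, y, z in m, then the turn about the tool's z in rad. In form: [[[fingers, x, y, z, turn], ...]]. A call has 1 to 5 rows; each row is the pose to reach, as a shift and turn from the pose commanded when the call began, along the tool's axes at that moment; what a row does not reach only later rows make up. A row lasts 1/10 s, in which the tool goes at most 50 mm and 8.59 degrees, less where a joint would pass 70% of its speed; a pose out of reach is approached as far as the arm can. A call with a gripper value outside its range is refused whole. The fingers move at their own pace and stop on an object; the grip force is fixed at half the most. Time passes only in rows, so rows that repeat a pose let the fingers close. It gives the time, the measured TCP pose, the force, the opening and the grip force at its end, in the units of the state.
- env.sense(): the state, without advancing time (a new reading comes with each control period).
- cams.snapshot(name): name is "scene" or "top" or "wrist"; returns a dict with "frame" (384x512x3 uint8, blue, green, red), "mtx" (3x3 intrinsics, pixels), "R" (3x3) and "t" (3): a world point X has camera coordinates R X + t. Camera axes: x right, y down, z forward; pixel columns grow to the right and rows downward; lengths in m; the calibration is good to about 2 mm. A picture is of the moment at which its call begins. There is no depth.
- ticket.close_job(): hands the job in; it is judged then, once.
The state is a dict: "clock": time; "joints": joint angles; "joint_vel": joint speeds; "joint_torque": joint torques, N m; "tool_pos": TCP position; "ee_rot": TCP orientation; "wrist_force": force on the tool from outside, world axes, zero at the start; "moment": the same for the moment, N m; "gripper_width": opening from 0.0 (shut) to 1.0 (fully open); "gripper_force": force on a finger pad.
Only numpy, scipy, OpenCV 4.12 (cv2) and the standard library are available. Lean on these libraries where they do the work, as an engineer would, in place of code of your own. Each camera call takes 0.05 s, during which the arm holds its last target. There are 200 camera calls.

TASK

Take the wooden drying post out of its block and plant it in the white foot, fully home, upright and let go. The socket is a blind hole out of sight at the bottom of the foot's throat, never in the middle: sweep the post's end over the bottom, pressing only gently, until it drops in. Leave the other things where they are.

Things in the scene. Friction and masses are not known exactly. Their poses are not given: they have to be found in the camera images.
- post_grip (a point): middle of the square grip (22 x 22 mm, 44 mm high, flat sides along its x and y axes) near the top of the loose wooden drying post (about 80 g, 146 mm long); z points up the post. A thin cross arm along x, 102 mm long over its 12 mm end balls, lies 38 mm below this point; the post's lower end 118 mm below it.
- post_tip (a point): centre of the lower end of the drying post's round shaft, which is 14 mm in diameter with a 1 mm chamfer at this end; z points up the post. The post starts upright in the block.
- block: light wooden keeping-block, 76 x 76 x 34 mm, fixed to the worktop; origin at the centre of its underside. In the middle of its top is a blind hole, 17 mm wide and 26 mm deep, in which the post starts.
- foot: white bell-shaped foot, fixed to the worktop, 124 mm across at the bottom, 74 mm high; origin at the centre of its underside, z up. Its round throat, 36 mm wide, goes 44 mm down to a flat bottom. In that is the socket: an upright blind hole 16 mm wide with a square edge, 24 mm deep (its own bottom is 6 mm above the worktop), its axis 3 to 7 mm off the throat's, direction unknown.
- foot_mouth (a point): centre of the foot's throat at its mouth, 74 mm above the worktop. The throat's flat bottom, 30 mm above the worktop, is the top of an insert on a rubber pad: pressed by the post it starts to give at about 1.5 N, then sinks 1 mm per newton, at most 6 mm, beyond which it is hard; it springs back up, and the hole does not shift sideways.
- wax_pot: round lidded pot, 62 mm wide, 35 mm high, a bystander; origin at the centre of its underside
- laundry_marker: marker pen lying down, 135 mm long, 17 mm thick, a bystander; origin under its centre
- masking_tape: roll of tape lying flat, 100 mm wide, 25 mm high, a bystander; origin under its centre
- peg_0: clothes peg lying flat, 72 x 15 x 12 mm, a bystander; origin under its centre
- peg_2: another clothes peg lying flat, 72 x 15 x 12 mm, a bystander; origin under its centre
There are look-alikes about, which are no part of the job. Of the things shaped like the part that bears post_grip, the wooden one is meant.

How it is judged:
On the way, in this order (a step that is already met when the one before it is completed fails the run):
1. the post is lifted clear of the block (z of post_tip in the frame of block above 0.05 m), for 0.1 s.
2. the post has dropped into the socket (horizontal distance between post_tip and foot_mouth below 0.013 m and z of post_tip in the frame of foot below 0.011 m), for 0.2 s.
At the end, for the whole second after the job is handed in: The post stands in the foot's hidden socket, its lower end within 4 mm of the socket's bottom (less than 10 mm above the foot's underside) and inside the throat, leaning less than 8 degrees, at rest and let go (horizontal distance between post_tip and foot_mouth below 0.013 m and z of post_tip in the frame of foot below 0.01 m and angle between post_tip's own z axis and vertical below 0.14 rad and linear speed of post below 0.02 m/s and contact force between post and the fingers below 0.1 N); the robot touches nothing.
It fails at once if the post is pressed or levered against the foot with more than 25 N (contact force between post and foot above 25 N).
It fails at once if a bystander is shifted by more than 25 mm (distance of any of wax_pot, laundry_marker, masking_tape, peg_0, peg_2 from where it was at the start of the episode above 0.025 m).
It also fails if it takes over 58 s, if anything falls off the work surface, if the arm or the gripper's body presses on something with over 40 N, if the wrist force passes 120 N, or if a joint passes its speed limit or range.

## Working session

There is one attempt and no reset: what is moved stays moved. The work goes in short steps, Python scripts to look and compute and a tool call to move; the robot and the scene stay as the last step left them, time stands still between calls to the robot, and variables do not carry over. Pictures are saved under pics/ and viewed, at most 10 in all, crops included, and the job is handed in when it is done.

Besides the shell and the picture viewer there is one more tool, called after "Emit:" by a JSON object that holds its "op" and its "data". move_arm: Moves the arm, as the interface text tells. Its arguments: {"type":"object","properties":{"moves":{"type":"array"}},"required":["moves"]}

```bash
mkdir -p pics; cat > h.py <<'E'
import numpy as np, cv2
from plant import env, cams, ticket
def snap(n,save=None):
    s=cams.snapshot(n)
    for k in('mtx','R','t'): s[k]=np.array(s[k],float)
    if save: cv2.imwrite('pics/'+save,s['frame']); np.savez('pics/'+save+'.npz',mtx=s['mtx'],R=s['R'],t=s['t'],frame=s['frame'])
    return s
def ray(s,uv):
    d=s['R'].T@np.linalg.inv(s['mtx'])@np.array([uv[0],uv[1],1.]); return -s['R'].T@s['t'], d/np.linalg.norm(d)
def onz(s,uv,z):
    c,d=ray(s,uv); return c+d*(z-c[2])/d[2]
def cross(s1,a,s2,b):
    c1,d1=ray(s1,a);c2,d2=ray(s2,b)
    k=np.linalg.lstsq(np.c_[d1,-d2],c2-c1,rcond=None)[0]
    p,q=c1+k[0]*d1,c2+k[1]*d2; return (p+q)/2,np.linalg.norm(p-q)
def proj(s,X):
    p=s['mtx']@(s['R']@np.array(X)+s['t']); return p[:2]/p[2]
E
python3 - <<'E'
from h import *
a=snap('scene','scene0.png');b=snap('top','top0.png');c=snap('wrist','wrist0.png')
cv2.imwrite('pics/both0.png',cv2.resize(np.vstack([a['frame'],b['frame']]),None,fx=.78,fy=.78))
for s in(a,b,c): print((-s['R'].T@s['t']).round(3),s['R'][2].round(2),s['mtx'][0,0])
e=env.sense();print(e['clock'],e['tool_pos'],e['ee_rot'],e['wrist_force'],e['gripper_width'])
E
```

```text
[ 0.241 -0.541  0.669] [ 0.34  0.74 -0.58] 404.45887108796774
[0.465 0.133 1.128] [ 0.11  0.   -0.99] 375.3784413966278
[ 0.207 -0.517  0.384] [-0.3  -0.07 -0.95] 307.81185183235397
0.15 [ 0.12848564 -0.53457095  0.23832007] [-5.04834186e-04  9.93060001e-01  1.17607723e-01  5.17254221e-05] [-0.0806011   0.44688912 -0.2833402 ] 0.9995095167489151
```

View pics/both0.png

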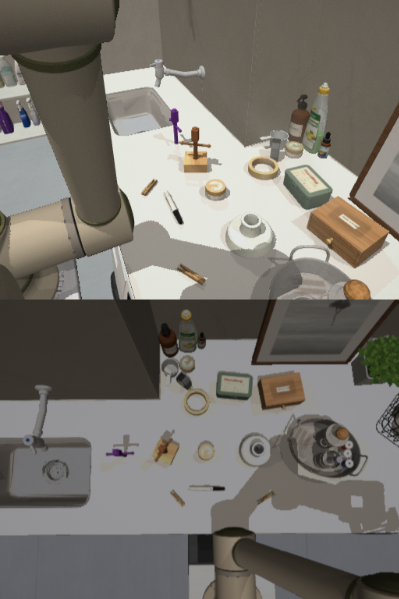

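The stacked picture shows the scene view in its upper half and the top view below. There are two candidates for the post: a purple one at scene (223,160) / top (153,195), and a wooden one in a block at scene (250,185) / top (212,190). The wooden one fits because it is wood and stands in the light wooden block. The foot is at scene (320,295) / top (328,192). I'll confirm with an enlarged crop.

```bash
python3 - <<'E'
import cv2,numpy as np
a=cv2.imread('pics/scene0.png');b=cv2.imread('pics/top0.png')
A=cv2.resize(a[125:235,200:310],None,fx=4,fy=4,interpolation=2)[:, :400]
B=cv2.resize(b[150:260,190:290],None,fx=4,fy=4,interpolation=2)
B2=b
cv2.imwrite('pics/c1.png',np.hstack([A,B]))
A=cv2.resize(a[255:335,280:360],None,fx=5,fy=5,interpolation=2)
B=cv2.resize(b[160:240,290:370],None,fx=5,fy=5,interpolation=2)
cv2.imwrite('pics/c2.png',np.hstack([A,B]))
E
```

```text
(no output)
```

View pics/c1.png

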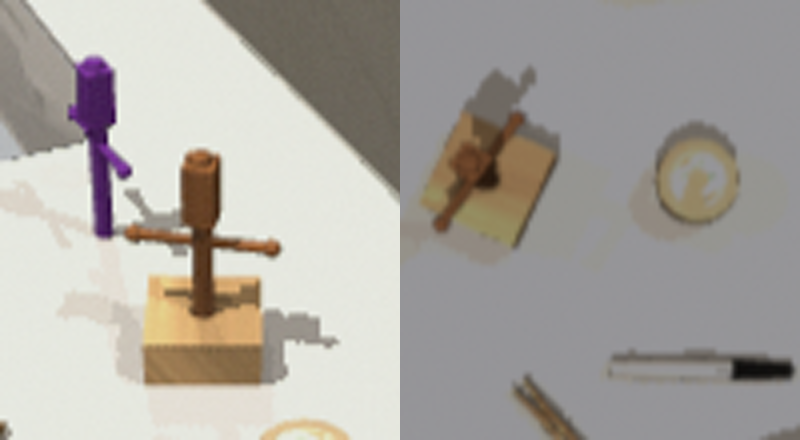

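View pics/c2.png

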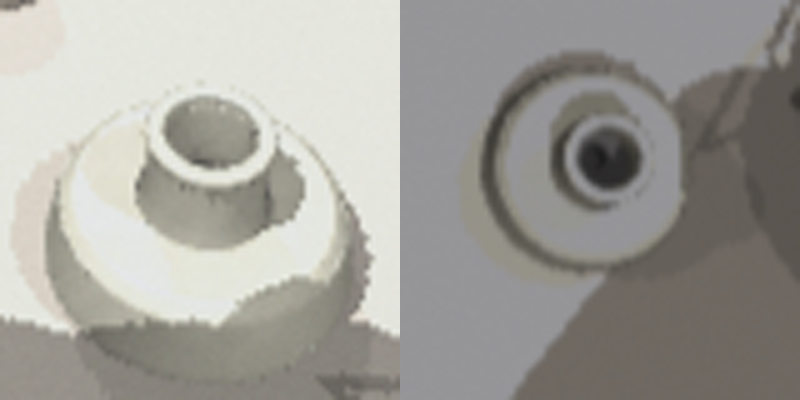

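The crop confirms it: the brown wooden post is in the light block, with arm balls at scene (233,183) and (269,187) and at top (219,179) and (200,206). The foot's mouth is at scene (322,281.5) and top (332,191.5).

```bash
python3 - <<'E'
from h import *
L=lambda n:dict(np.load(f'pics/{n}.png.npz'))
a,b=L('scene0'),L('top0')
def f(n,p,q):
    P,r=cross(a,p,b,q);print(n,P.round(4),'miss',r.round(4)); return P
l=f('ballL',(232.7,182.4),(199.9,205.9));r=f('ballR',(268.4,186.4),(218.7,179.2))
print('len',np.linalg.norm(l-r),'mid',(l+r)/2,'yaw',np.arctan2(*(r-l)[1::-1]))
f('griptop',(250.2,163),(207.3,189.7))
M=f('mouth',(321.9,281.3),(331.7,191.1))
# refined mouth: dark throat ellipse in top; bright rim outline
# block top corners in scene on z=.034, top
for s,n,cs in((a,'sc',[(200+147/4,125+345/4),(200+261/4,125+345/4),(200+261/4,125+278/4),(200+148/4,125+278/4)]),(b,'top',[(190+63/4,150+115/4),(190+155/4,150+155/4),(190+118/4,150+243/4),(190+22/4,150+200/4)])):
    P=np.array([onz(s,c,.034)[:2] for c in cs]);print(n,P.round(3).tolist(),P.mean(0).round(4))
c=L('wrist0');print(proj(c,(l+r)/2),proj(c,M))
E
```

```text
ballL [0.5326 0.2715 0.0909] miss 0.0004
ballR [0.6079 0.2194 0.0891] miss 0.0016
len 0.09160503076554073 mid [0.57027122 0.24545025 0.08999606] yaw -0.6058678063948366
griptop [0.5707 0.244  0.1542] miss 0.0002
mouth [ 0.5726 -0.0981  0.0735] miss 0.0001
sc [[0.522, 0.224], [0.588, 0.194], [0.619, 0.26], [0.55, 0.292]] [0.57   0.2426]
top [[0.616, 0.262], [0.586, 0.195], [0.522, 0.222], [0.554, 0.292]] [0.5696 0.2427]
[-1466.11651546 -1372.38778248] [-378.71674424 -844.709511  ]
```

Checks against the text:

| Quantity | Measured | Expected |
|---|---|---|
| Arm height | 90 mm | 88 mm |
| Post top | 154 mm | 154 mm |
| Ball spacing | 92 mm | 90 mm |
| Mouth height | 73.5 mm | 74 mm |

The post is at (0.570, 0.244) with yaw -0.61. I'll turn the tool to yaw 0.966 and go there.

Emit:
{"op": "move_arm", "data": {"moves": [[[1,0.034,-0.0363,0,-0.146],[1,0.068,-0.0726,0,-0.292],[1,0.102,-0.109,0,-0.438],[1,0.136,-0.1452,0,-0.584],[1,0.17,-0.1815,0,-0.73]]]}}

```text
clock: 0.65
tool_pos: [0.2519, -0.3167, 0.2386]
ee_rot: [-0.0, 0.884, 0.467, 0.0]
wrist_force: [0.8, -1.0, 0.1]
gripper_width: 1.001
gripper_force: 0.0
```

Emit:
{"op": "move_arm", "data": {"moves": [[[1,0.0496,-0.0045,0,0],[1,0.099,-0.009,0,0],[1,0.1488,-0.0135,0,0],[1,0.198,-0.018,0,0],[1,0.248,-0.0223,0,0]]]}}

```text
clock: 1.15
tool_pos: [0.3745, -0.1001, 0.2389]
ee_rot: [0.0, 0.886, 0.464, 0.0]
wrist_force: [0.8, -1.0, 0.4]
gripper_width: 0.995
gripper_force: 0.0
```

Emit:
{"op": "move_arm", "data": {"moves": [[[1,0.0496,-0.0045,0,0],[1,0.099,-0.009,0,0],[1,0.1488,-0.0135,0,0],[1,0.198,-0.018,0,0],[1,0.248,-0.0223,0,0]]]}}

```text
clock: 1.65
tool_pos: [0.4971, 0.1167, 0.2386]
ee_rot: [0.0, 0.886, 0.465, -0.0]
wrist_force: [1.3, -1.1, 0.8]
gripper_width: 1.002
gripper_force: 0.0
```

```bash
cat >> h.py <<'E'
def yaw():
    w,x,y,z=env.sense()['ee_rot']; return np.arctan2(2*(x*y+w*z),1-2*(y*y+z*z))
def todo(X,psi=None):
    """tool-axis shift to TCP target X, turn to yaw psi"""
    e=env.sense();w,x,y,z=e['ee_rot']
    from scipy.spatial.transform import Rotation as Ro
    R=Ro.from_quat([x,y,z,w]).as_matrix(); s=R.T@(np.array(X)-e['tool_pos'])
    print('t',round(e['clock'],2),'pos',np.round(e['tool_pos'],4),'yaw',round(yaw(),4),'z',R[:,2].round(4),'F',np.round(e['wrist_force'],2),'w',round(e['gripper_width'],3),'gf',round(e['gripper_force'],1),'\n shift',s.round(4),'turn',None if psi is None else round(yaw()-psi,4))
E
python3 - <<'E'
from h import *
todo([.570,.244,.239],.965)
c=snap('wrist','w1.png');a=snap('scene','scene1.png');b=snap('top','top1.png')
for s in(c,b): print([proj(s,X).round(0).tolist() for X in([.57,.244,.126],[.5726,-.0981,.074])])
E
```

```text
t 1.65 pos [0.4971 0.1167 0.2386] yaw 0.9662 z [-1.e-04 -1.e-04 -1.e+00] F [ 1.27 -1.1   0.76] w 1.002 gf 0.0 
 shift [ 0.1462 -0.0125 -0.0004] turn 0.0012
[[234.0, -6.0], [408.0, 281.0]]
[[208.0, 191.0], [332.0, 191.0]]
```

View pics/w1.png

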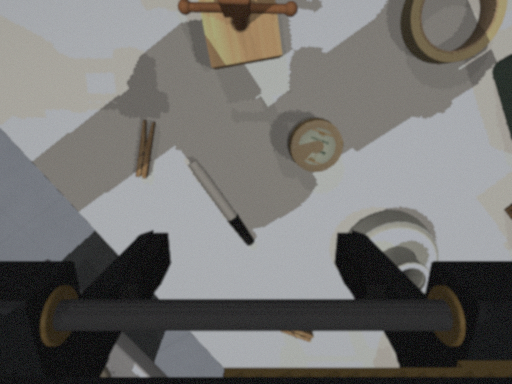

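The wrist view shows the post's cross arm at the top edge, with balls at (185,7) and (292,8), the block below it, and the foot at right around (400,260). I'll check these against the earlier positions.

```bash
python3 - <<'E'
from h import *
c=dict(np.load('pics/w1.png.npz'))
l,r=onz(c,(185,7),.088),onz(c,(292,8.5),.088);print(l,r,(l+r)/2,np.linalg.norm(l-r),np.arctan2(*(r-l)[1::-1]))
E
```

```text
[0.53423497 0.26899269 0.088     ] [0.6085202  0.21630056 0.088     ] [0.57137759 0.24264662 0.088     ] 0.09107554413365045 -0.6169548554997726
```

Emit:
{"op": "move_arm", "data": {"moves": [[[1,0.048,-0.004,0,0],[1,0.096,-0.008,0,0],[1,0.146,-0.0125,0,0],[1,0.146,-0.0125,0,0]]]}}

```text
clock: 2.2
tool_pos: [0.5706, 0.2442, 0.2373]
ee_rot: [-0.0, 0.885, 0.465, -0.0]
wrist_force: [-0.4, -1.2, 0.1]
gripper_width: 1.0
gripper_force: 0.0
```

```bash
python3 - <<'E'
from h import *
todo([.570,.244,.112],.965)
c=snap('wrist','w2.png');print([proj(c,X).round(0).tolist() for X in([.57,.244,.154],[.57,.244,.126],[.57,.244,.104])])
cv2.imwrite('pics/w2c.png',c['frame'])
E
```

```text
t 2.2 pos [0.5706 0.2442 0.2373] yaw 0.9683 z [-1.e-03  4.e-04 -1.e+00] F [-0.37 -1.18  0.1 ] w 1.0 gf 0.0 
 shift [-0.0004 -0.0002  0.1253] turn 0.0033
[[251.0, 196.0], [251.0, 186.0], [251.0, 179.0]]
```

View pics/w2c.png

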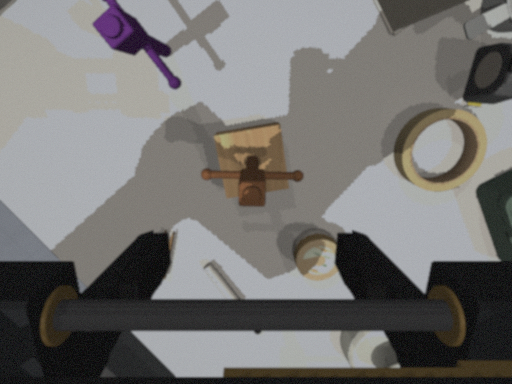

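The wrist view shows the wooden post's top at (252,194) and its arm balls at (207,175) and (297,175), centred and square between the fingers. The purple look-alike is well clear at (120,30). I'll descend, grip, then lift.

Emit:
{"op": "move_arm", "data": {"moves": [[[1,0,0,0.045,0],[1,0,0,0.09,0],[1,0,0,0.12,0],[1,0,0,0.128,0],[1,0,0,0.128,0]]]}}

```text
clock: 2.75
tool_pos: [0.5692, 0.2403, 0.1108]
ee_rot: [-0.0, 0.886, 0.464, -0.001]
wrist_force: [0.2, 0.5, -0.5]
gripper_width: 1.002
gripper_force: 0.0
```

Emit:
{"op": "move_arm", "data": {"moves": [[[-1,0,0,0,0],[-1,0,0,0,0],[-1,0,0,0,0],[-1,0,0,0,0],[-1,0,0,0,0]]]}}

```text
clock: 3.25
tool_pos: [0.5694, 0.2417, 0.1111]
ee_rot: [0.0, 0.886, 0.464, 0.0]
wrist_force: [-0.2, 0.4, 0.4]
gripper_width: 0.571
gripper_force: 0.0
```

```bash
python3 - <<'E'
from h import *
todo([.570,.244,.112],.965)
E
```

```text
t 3.25 pos [0.5694 0.2417 0.1111] yaw 0.9659 z [ 5.e-04  1.e-04 -1.e+00] F [-0.19  0.39  0.4 ] w 0.571 gf 0.0 
 shift [ 0.0022 -0.0008 -0.0009] turn 0.0009
```

Emit:
{"op": "move_arm", "data": {"moves": [[[-1,0.002,0,0,0],[-1,0.002,0,0,0],[-1,0.002,0,0,0],[-1,0.002,0,0,0],[-1,0.002,0,0,0]]]}}

```text
clock: 3.75
tool_pos: [0.5705, 0.2433, 0.1107]
ee_rot: [-0.0, 0.886, 0.464, -0.0]
wrist_force: [-1.1, 1.4, -0.7]
gripper_width: 0.248
gripper_force: 30.0
```

Emit:
{"op": "move_arm", "data": {"moves": [[[-1,0,0,0,0],[-1,0,0,0,0],[-1,0,0,0,0]]]}}

```text
clock: 4.05
tool_pos: [0.5705, 0.2433, 0.1107]
ee_rot: [0.0, 0.886, 0.464, -0.0]
wrist_force: [0.5, -0.0, -0.6]
gripper_width: 0.244
gripper_force: 30.0
```

Emit:
{"op": "move_arm", "data": {"moves": [[[-1,0,0,-0.015,0],[-1,0,0,-0.04,0],[-1,0,0,-0.075,0],[-1,0,0,-0.105,0],[-1,0,0,-0.12,0]]]}}

```text
clock: 4.55
tool_pos: [0.571, 0.2434, 0.2337]
ee_rot: [0.001, 0.886, 0.464, 0.002]
wrist_force: [-0.5, -0.1, -0.1]
gripper_width: 0.248
gripper_force: 30.0
```

```bash
python3 - <<'E'
from h import *
todo([.5726,-.0981,.231],.965)
a=snap('scene','sc3.png')
t=env.sense()['tool_pos'];print([proj(a,t+[0,0,z]).round(0).tolist() for z in(.019,-.019,-.1)])
cv2.imwrite('pics/sc3c.png',cv2.resize(a['frame'][80:230,180:330],None,fx=4,fy=4,interpolation=2))
E
```

```text
t 4.55 pos [0.571  0.2434 0.2337] yaw 0.9659 z [ 3.9e-03  8.0e-04 -1.0e+00] F [-0.54 -0.06 -0.06] w 0.248 gf 30.0 
 shift [-0.28    0.1955  0.0024] turn 0.0009
[[250.0, 126.0], [250.0, 141.0], [251.0, 170.0]]
```

View pics/sc3c.png

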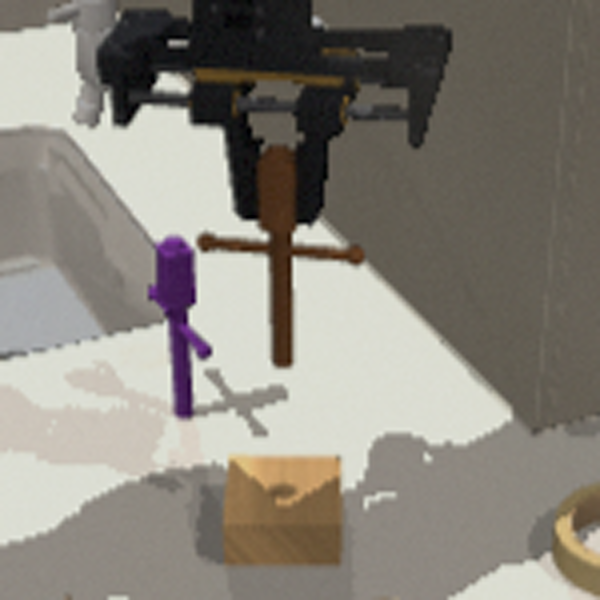

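The post is held upright and has lifted clear of the block: its tip is at crop (283,366), i.e. scene (251,171), as predicted. I'll carry it over the foot.

Emit:
{"op": "move_arm", "data": {"moves": [[[-1,-0.025,0.0175,0,0],[-1,-0.06,0.042,0,0],[-1,-0.095,0.0663,0,0],[-1,-0.13,0.0908,0,0],[-1,-0.165,0.115,0,0]]]}}

```text
clock: 5.1
tool_pos: [0.5708, 0.0406, 0.23]
ee_rot: [-0.0, 0.886, 0.464, -0.0]
wrist_force: [1.7, -0.4, -0.7]
gripper_width: 0.248
gripper_force: 30.0
```

Emit:
{"op": "move_arm", "data": {"moves": [[[-1,-0.035,0.0245,0,0],[-1,-0.07,0.049,0,0],[-1,-0.1,0.07,0,0],[-1,-0.115,0.0805,0,0],[-1,-0.115,0.0805,0,0]]]}}

```text
clock: 5.6
tool_pos: [0.5718, -0.1005, 0.2298]
ee_rot: [-0.0, 0.886, 0.463, -0.001]
wrist_force: [-0.2, 0.6, -1.5]
gripper_width: 0.249
gripper_force: 30.0
```

```bash
python3 - <<'E'
from h import *
todo([.5726,-.0981,.185],.965)
a=snap('scene','sc4.png');c=snap('wrist','w4.png')
A=cv2.resize(a['frame'][190:340,250:400],None,fx=4,fy=4,interpolation=2)
cv2.imwrite('pics/x4.png',A)
t=np.array(env.sense()['tool_pos']);print(proj(a,t-[0,0,.1027]),proj(a,[.5726,-.0981,.074]))
E
```

```text
t 5.6 pos [ 0.5718 -0.1005  0.2298] yaw 0.9625 z [-1.2e-03  1.0e-04 -1.0e+00] F [-0.21  0.61 -1.46] w 0.249 gf 30.0 
 shift [ 0.0025 -0.0006  0.0448] turn -0.0025
[323.95601548 261.47415456] [321.94707766 281.14626527]
```

View pics/x4.png

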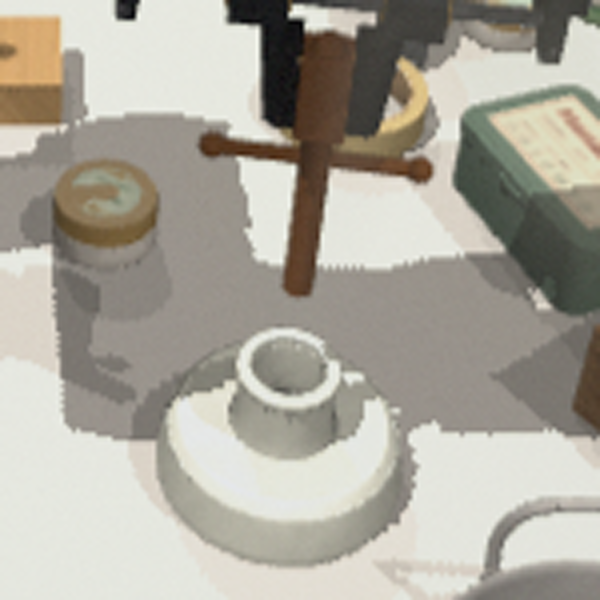

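The tip is at crop (299,290) = scene (324,262) and the throat mouth at crop (288,364) = scene (322,281), both where predicted. I'll centre the post and go down into the throat, stopping above its bottom.

Emit:
{"op": "move_arm", "data": {"moves": [[[-1,0.0025,-0.0006,0.015,0],[-1,0.0025,-0.0006,0.035,0],[-1,0.0025,-0.0006,0.055,0],[-1,0.0025,-0.0006,0.075,0],[-1,0.0025,-0.0006,0.08,0]]]}}

```text
clock: 6.2
tool_pos: [0.5721, -0.0941, 0.1487]
ee_rot: [-0.002, 0.885, 0.465, -0.001]
wrist_force: [0.8, 0.1, -0.2]
gripper_width: 0.245
gripper_force: 30.0
```

Emit:
{"op": "move_arm", "data": {"moves": [[[-1,0,0,0.004,0],[-1,0,0,0.008,0],[-1,0,0,0.01,0],[-1,0,0,0.01,0]]]}}

```text
clock: 6.6
tool_pos: [0.5731, -0.0957, 0.141]
ee_rot: [0.0, 0.886, 0.464, 0.0]
wrist_force: [0.1, 0.3, -0.7]
gripper_width: 0.247
gripper_force: 30.0
```

```bash
python3 - <<'E'
from h import *
todo([.5726,-.0981,.1327],.965)
print(env.sense()['moment'])
E
```

```text
t 6.6 pos [ 0.5731 -0.0957  0.141 ] yaw 0.9659 z [ 4.e-04 -2.e-04 -1.e+00] F [ 0.09  0.25 -0.66] w 0.247 gf 30.0 
 shift [-0.0022  0.0009  0.0083] turn 0.0009
[-0.02783613 -0.05544811 -0.06123237]
```

Emit:
{"op": "move_arm", "data": {"moves": [[[-1,0.0015,0.0005,0.003,0],[-1,0.0028,0.0009,0.006,0],[-1,0.0028,0.0009,0.009,0],[-1,0.0028,0.0009,0.011,0],[-1,0.0028,0.0009,0.011,0]]]}}

```text
clock: 7.1
tool_pos: [0.5755, -0.0941, 0.1299]
ee_rot: [0.0, 0.886, 0.464, 0.0]
wrist_force: [0.2, -0.5, 3.5]
gripper_width: 0.245
gripper_force: 30.0
```

```bash
python3 - <<'E'
from h import *
todo([.5726,-.0981,.1327],.965)
print(env.sense()['moment'])
E
```

```text
t 7.1 pos [ 0.5755 -0.0941  0.1299] yaw 0.9658 z [ 6.e-04 -1.e-04 -1.e+00] F [ 0.18 -0.55  3.48] w 0.245 gf 30.0 
 shift [-0.005  -0.0001 -0.0028] turn 0.0008
[ 0.10320604  0.04299946 -0.05015221]
```

Emit:
{"op": "move_arm", "data": {"moves": [[[-1,-0.0001,0.001,0,0],[-1,-0.0004,0.002,0,0],[-1,-0.0009,0.0028,0,0],[-1,-0.0015,0.0036,0,0],[-1,-0.0023,0.0042,0,0]]]}}

```text
clock: 7.6
tool_pos: [0.5776, -0.0983, 0.1298]
ee_rot: [-0.0, 0.886, 0.464, 0.0]
wrist_force: [-0.7, 2.7, 3.1]
gripper_width: 0.25
gripper_force: 30.0
```

Emit:
{"op": "move_arm", "data": {"moves": [[[-1,-0.0009,0.0005,0,0],[-1,-0.0019,0.0007,0,0],[-1,-0.0028,0.0008,0,0],[-1,-0.0038,0.0007,0,0],[-1,-0.0048,0.0003,0,0]]]}}

```text
clock: 8.1
tool_pos: [0.5752, -0.1024, 0.1296]
ee_rot: [0.0, 0.886, 0.464, 0.0]
wrist_force: [2.9, 1.0, -0.7]
gripper_width: 0.249
gripper_force: 30.0
```

The vertical force has vanished and a lateral force has come up, so the post has probably dropped into the hole's mouth. I'll press straight down a little to test.

Emit:
{"op": "move_arm", "data": {"moves": [[[-1,0,0,0.001,0],[-1,0,0,0.002,0],[-1,0,0,0.003,0],[-1,0,0,0.003,0]]]}}

```text
clock: 8.5
tool_pos: [0.5752, -0.1025, 0.1268]
ee_rot: [0.0, 0.886, 0.464, 0.0]
wrist_force: [3.7, 0.1, 1.2]
gripper_width: 0.251
gripper_force: 30.0
```

It is in the hole: about 6 mm below the bottom's level with only 1.2 N. I'll ease off sideways and go on down.

Emit:
{"op": "move_arm", "data": {"moves": [[[-1,0.0006,0.0008,0.001,0],[-1,0.0006,0.0008,0.003,0],[-1,0.0006,0.0008,0.005,0],[-1,0.0006,0.0008,0.007,0],[-1,0.0006,0.0008,0.007,0]]]}}

```text
clock: 9.0
tool_pos: [0.5758, -0.1023, 0.1193]
ee_rot: [-0.0, 0.886, 0.464, -0.0]
wrist_force: [1.9, 0.1, -2.1]
gripper_width: 0.247
gripper_force: 30.0
```

Emit:
{"op": "move_arm", "data": {"moves": [[[-1,0.0003,0.0004,0.002,0],[-1,0.0003,0.0004,0.004,0],[-1,0.0003,0.0004,0.006,0],[-1,0.0003,0.0004,0.008,0],[-1,0.0003,0.0004,0.008,0]]]}}

```text
clock: 9.5
tool_pos: [0.5763, -0.1023, 0.1114]
ee_rot: [-0.0, 0.886, 0.464, -0.0]
wrist_force: [1.0, 1.7, -1.7]
gripper_width: 0.247
gripper_force: 30.0
```

Emit:
{"op": "move_arm", "data": {"moves": [[[-1,0,0,0.001,0],[-1,0,0,0.002,0],[-1,0,0,0.0025,0],[-1,0,0,0.0025,0]]]}}

```text
clock: 9.9
tool_pos: [0.5765, -0.1023, 0.1092]
ee_rot: [-0.0, 0.886, 0.464, -0.0]
wrist_force: [0.7, 0.9, -1.0]
gripper_width: 0.25
gripper_force: 30.0
```

The tip is about at the bottom (z ≈ 6.5 mm). I'll let go.

Emit:
{"op": "move_arm", "data": {"moves": [[[-0.3,0,0,0,0],[0,0,0,0,0],[0.3,0,0,0,0],[0.3,0,0,0,0],[0.3,0,0,0,0]]]}}

```text
clock: 10.4
tool_pos: [0.5765, -0.1024, 0.1092]
ee_rot: [-0.0, 0.886, 0.464, -0.0]
wrist_force: [-0.1, 0.3, 0.5]
gripper_width: 0.645
gripper_force: 0.0
```

```bash
python3 - <<'E'
from h import *
todo([.5760,-.102,.24],.965)
a=snap('scene','sc5.png');b=snap('top','top5.png')
cv2.imwrite('pics/x5.png',np.hstack([cv2.resize(a['frame'][190:340,270:370],None,fx=4,fy=4,interpolation=2),cv2.resize(b['frame'][115:265,280:380],None,fx=4,fy=4,interpolation=2)]))
E
```

```text
t 10.4 pos [ 0.5765 -0.1024  0.1092] yaw 0.9659 z [-1.e-04 -0.e+00 -1.e+00] F [-0.13  0.3   0.51] w 0.645 gf 0.0 
 shift [ 0.     -0.0006 -0.1308] turn 0.0009
```

View pics/x5.png

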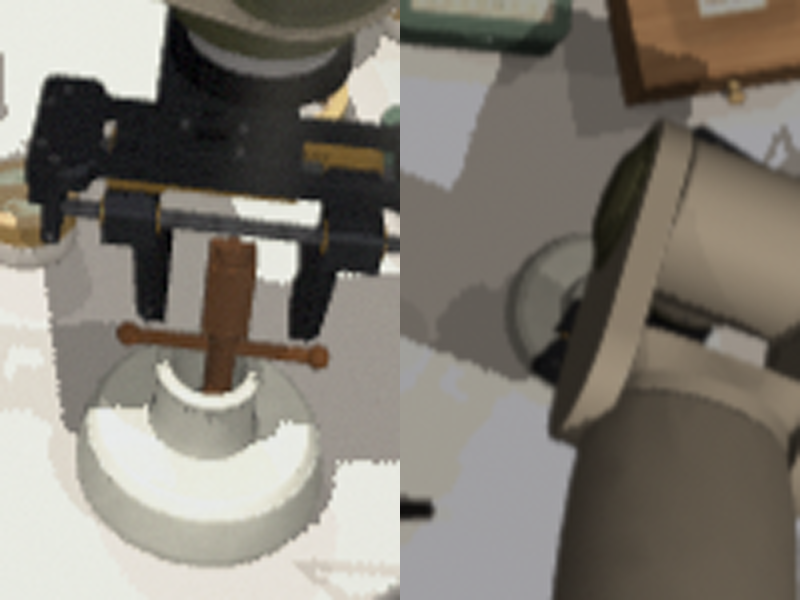

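The post stands in the foot, free between the open fingers (balls at crop (127,332) and (318,357)). I'll retreat straight up and check its height.

Emit:
{"op": "move_arm", "data": {"moves": [[[0.3,0,0,-0.015,0],[0.3,0,0,-0.045,0],[0.3,0,0,-0.08,0],[0.3,0,0,-0.115,0],[0.3,0,0,-0.15,0]]]}}

```text
clock: 11.0
tool_pos: [0.5762, -0.1023, 0.2607]
ee_rot: [-0.0, 0.886, 0.464, -0.0]
wrist_force: [-0.3, 0.1, -0.3]
gripper_width: 0.651
gripper_force: 0.0
```

Emit:
{"op": "move_arm", "data": {"moves": [[[0.3,-0.04,0,0,0],[0.3,-0.08,0,0,0],[0.3,-0.12,0,0,0],[0.3,-0.14,0,0,0],[0.3,-0.14,0,0,0]]]}}

```text
clock: 11.5
tool_pos: [0.4957, -0.2193, 0.2594]
ee_rot: [0.0, 0.886, 0.463, -0.0]
wrist_force: [-0.1, -0.4, 0.1]
gripper_width: 0.652
gripper_force: 0.0
```

```bash
python3 - <<'E'
from h import *
a=snap('scene','sc6.png');c=snap('wrist','w6.png');b=snap('top','top6.png')
for s in (a,c): print([proj(s,[.5755,-.1025,z]).round(1).tolist() for z in(.152,.086)])
cv2.imwrite('pics/x6.png',np.hstack([cv2.resize(a['frame'][190:340,270:370],None,fx=4,fy=4,interpolation=2),cv2.resize(c['frame'][:,86:426],(400,452))[:452] if 0 else cv2.copyMakeBorder(cv2.resize(c['frame'],(400,300)),0,300,0,0,0)]))
E
```

```text
[[328.2, 252.9], [325.0, 277.9]]
[[249.2, 1.8], [249.8, 21.2]]
```

View pics/x6.png

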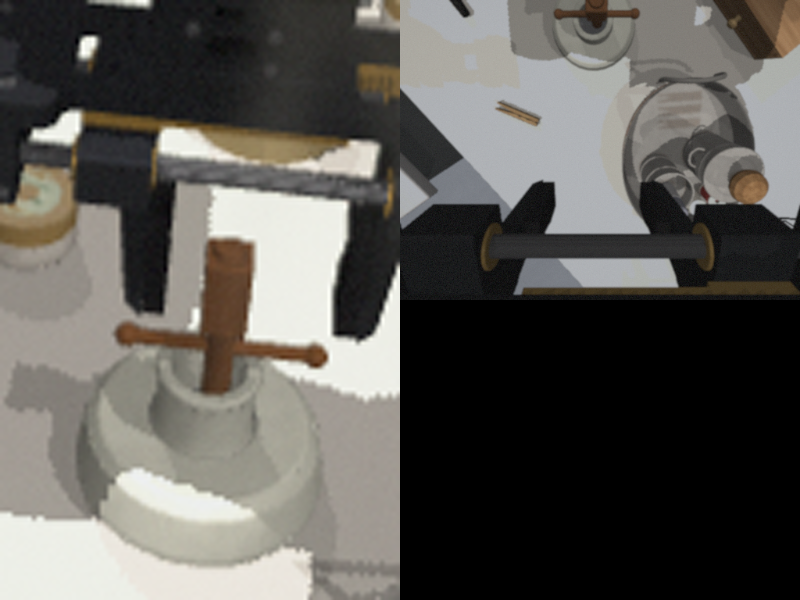

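The post stands upright in the foot. It appears about 2 px higher than predicted in both views, so I'll triangulate its arm to check that it is fully home.

```bash
python3 - <<'E'
from h import *
L=lambda n:dict(np.load(f'pics/{n}.png.npz'))
a,c,a5,a4=L('sc6'),L('w6'),L('sc5'),L('sc4')
# fine ball positions: brown mask
def mask(s,x0,x1,y0,y1):
    f=s['frame'].astype(int);m=((f[...,2]-f[...,0]>30)&(f[...,2]<175))
    k=np.zeros_like(m);k[y0:y1,x0:x1]=1;return (m&k)
m=mask(c,190,320,0,40);ys,xs=np.nonzero(m)
l=xs.min();r=xs.max();wl=(l+4,ys[xs<l+7].mean());wr=(r-4,ys[xs>r-7].mean())
m=mask(a,290,356,262,285);ys,xs=np.nonzero(m);l=xs.min();r=xs.max();sl=(l+2.5,ys[xs<l+5].mean());sr=(r-2.5,ys[xs>r-5].mean())
print(wl,wr,sl,sr)
P,e=cross(a,sl,c,wl);Q,f=cross(a,sr,c,wr);print(P,e,Q,f,(P+Q)/2,np.linalg.norm(P-Q))
# foot mouth check, same views: rim ellipse centre in wrist
w=cv2.resize(c['frame'][0:100,180:330],None,fx=5,fy=5,interpolation=2)
s=cv2.resize(a['frame'][245:305,290:360],None,fx=8,fy=8,interpolation=2)[:500,:]
cv2.imwrite('pics/x7.png',np.vstack([cv2.copyMakeBorder(w,0,0,0,0,0)[:300],cv2.resize(s,(750,int(s.shape[0]*750/s.shape[1])))[:300]]))
E
```

```text
(np.int64(202), np.float64(16.772727272727273)) (np.int64(301), np.float64(16.19402985074627)) (np.float64(301.5), np.float64(272.76)) (np.float64(348.5), np.float64(278.6666666666667))
[ 0.54066605 -0.07422073  0.08813291] 0.0017277513298544793 [ 0.6148627  -0.12559995  0.08871487] 0.0026980486823373583 [ 0.57776438 -0.09991034  0.08842389] 0.090251346246428
```

The arm height triangulates to 88.4 mm. The same method read 2 mm high in the block, so the tip is at about 6–8 mm. The arm's own reading at release gives 6.5 mm, so the post is home. A 16 mm socket 24 mm deep limits its lean to under 0.09 rad. I'll hand in.

```bash
python3 -c "
from plant import ticket
print(ticket.close_job())"
```

```text
the job is handed in; nothing more can be done
None
```

The wooden post stands upright in the foot's socket with its tip about 6.5 mm above the worktop (the socket's bottom is at 6 mm); it is let go, the arm is clear, and the job is handed in at about 12 s, with no verdict shown.

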